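Start the ring roller at its guarded switch

ROBOT

A 7-joint arm with a two-finger parallel gripper is mounted at the origin on the work surface. World frame = base frame: x ahead of the robot, y to its left, z up, the work surface at z = 0. Lengths are in m, angles in rad, forces in N, time in s.
With the tool pointing down it reaches from about 0.4 to 0.875 m from the base axis. Payload 6.5 kg.
Tool frame: the origin (TCP) lies midway between the tips of the shut fingers; the grasp point (between the pads) lies ctrl.pinch_z behind it (ctrl.pinch_z is the distance from the TCP to the grasp point, in m); z points along the fingers, y is the line along which they close (so a half turn about z gives the same grasp; the last joint's range is limited). The gripper opens to 85 mm and grips with 20 to 120 N. Pads are 22 mm wide; open, the fingers measure 114 mm over their backs; the gripper's body (76 mm by 85 mm) begins 54 mm behind the grasp point. The pads swing forward as they close: fully open they stand 13 mm farther back than shut.
Start: joints at [-1.337, 0.536, -0.004, 1.538, 0.003, 1.067, -0.071], TCP at [0.192, 0.621, 0.231] pointing down, gripper open.
Joint ranges: [-2.7, 2.7], [-0.37, 2.16], [-1.27, 1.26], [0.24, 2.4], [-1.31, 4.45], [0.19, 1.91], [-2.76, 2.76]. Speed limits (rad/s): [2.39, 2.39, 3.14, 3.14, 3.14, 3.14, 3.14].

INTERFACE

Orientations are given as a unit quaternion [w, x, y, z].
In Python, from cell import ctrl gives the robot as it stands. The module is installed in compiled form; this text tells all that it offers.
- The arm moves only by the shell command python3 -m jog 'ROWS' [FORCE]. ROWS is JSON, one flat list of numbers, 7 for each row, row after row: the shift along the tool's x, y, z in m, then the turn, a rotation vector about the tool's x, y, z in degrees, then the finger opening in m, from 0 to 0.0854. A call has 1 to 10 rows; each row shifts and turns the commanded pose from where the row before left it, along the tool's axes as they then stand; what a row does not reach is not made up. A row lasts 1/10 s, in which the tool goes at most 50 mm and 8.59 degrees, less where a joint would pass 70% of its speed; a pose out of reach is approached as far as the arm can. A call with a gripper value outside its range is refused whole. The fingers move at their own pace and stop on an object; FORCE is the grip in N (left out, the last holds). Time passes only in rows, so rows that do not move let the fingers close. It gives the time, the measured TCP pose, the force, the opening and the grip force at its end, in the units of the state.
- ctrl.read_state(): the state, without advancing time (a new reading comes with each control period).
- ctrl.camera(name): name is "side" or "top" or "wrist"; returns a dict with "frame" (420x560x3 uint8, red, green, blue), "fx", "fy", "cx", "cy" (pixels), "R" (3x3) and "t" (3): a world point X has camera coordinates R X + t; the wrist camera has in their place "mount" (4x4, takes a point from camera to tool coordinates, whose origin is the TCP and whose axes are the flange's). Camera axes: x right, y down, z forward; pixel columns grow to the right and rows downward; lengths in m; the calibration is good to about 2 mm. The wrist camera is an equidistant fisheye: a pixel r from the principal point sees the ray r / f radians off the axis. A picture is of the moment at which its call begins: read the wrist's pose just before it. There is no depth.
- ctrl.hand_in(): hands the job in; it is judged then, once.
The state is a dict: "clock": time; "joint_positions": joint angles; "dq": joint speeds; "joint_efforts": joint torques, N m; "position": TCP position; "tcp_rot": TCP orientation; "wrist_force": force on the tool from outside, world axes, zero at the start; "wrist_torque": the same for the moment, N m; "grip_width": opening from 0.0 (shut) to 1.0 (fully open); "grasp_force": force on a finger pad.
Only numpy, scipy, OpenCV 4.12 (cv2) and the standard library are available. Lean on these libraries where they do the work, as an engineer would, in place of code of your own. Each camera call takes 0.05 s, during which the arm holds its last target. There are 200 camera calls.

TASK

Start the ring roller: on the switch box with the round load meter, lift the hinged guard by its tab with a fingertip and, keeping the guard up on the back of the finger, push the toggle beneath it over to the far side (on, towards the meter), then draw the finger out and let the guard drop fully shut. Work with a light touch and grip nothing; leave the other switch box and the things lying on the bench alone.

Things in the scene. Friction and masses are not known exactly. Their poses are not given: they have to be found in the camera images.
- roller_box: BOX TO OPERATE: grey steel switch box fixed to the bench, 160 mm deep (x; front face x = -80) x 110 wide (y) x 80 tall; origin at the centre of its underside, x level and pointing away from the robot. On top, at the front, a dark steel base plate (top z = 83 mm, x -80 to -12, y +-32) with the toggle under the guard; behind it a round meter
- roller_meter (a point): centre of the glass of the round load meter (58 mm across, stands 6 mm above the box), at box x = +42, z = 86 mm: the mark of the box to operate
- roller_guard (a joint): its guard, rad: 0 = shut, grows as the tab is lifted up and back, stop at 1.5. Sheet-steel hood, about 70 g, open below, 56 mm wide, 36 tall; shut, its lower rim is at z = 87 mm, front wall at box x = -77. 0.5 to 1 N at the tab lifts it (lift first: pushed level while nearly shut it jams). A light spring shuts it from any angle once let go: keep it up on the finger while flipping the toggle
- roller_hinge (a point): middle of the guard's hinge axis, which runs along the box's y; at box x = -20, z = 87 mm; fixed
- roller_tab (a point): centre of the rolled front edge (a bead 8 mm thick, 36 mm long along the box's y) of the guard's flat finger tab (3 mm thick, 36 wide), 82 mm from the hinge; moves with the guard; shut: box x = -102, z = 88.5 mm. The tab juts 26 mm past the box's front face with free air below it to the bench: a fingertip tilted forward gets under it from the front
- roller_toggle (a joint): its toggle, rad: 0 = off (leans 0.35 rad to the box's front, -x), 0.7 = on (leans 0.35 rad to +x, towards the meter). Snaps over by itself past 0.35 and rests against firm stops; takes about 2 N near its end
- roller_toggle_tip (a point): free end of the steel bat toggle, 33 mm from its pivot at box x = -50, y = 0, z = 83 mm; 11 mm thick near the end, 7 at the root, a 3 mm high nut around the root. Off: end at box x = -61, z = 114 mm; on: x = -39. Hidden under the guard while that is shut
- fan_box: the other switch box, to be left alone: same case, guard and toggle, but a flat rectangular blank plate (36 x 62 mm) in place of the round meter; frame as for roller_box. The two boxes change places between runs
- fan_guard (a joint): guard of the other box, rad, 0 = shut; leave it
- fan_toggle (a joint): toggle of the other box, rad, 0 = off; leave it
- hoop: rolled flat-bar hoop lying on the bench, 140 mm across, 25 mm high, wall 4 mm; origin at the centre of its underside
- collar: thick steel collar, 60 mm across, 44 mm bore, 30 mm high; origin at the centre of its underside
- tin: small closed steel tin, 54 mm across, 75 mm tall, standing between the boxes; origin at the centre of its underside
- hammer: hammer, 300 mm long, lying on the bench along its x; origin below its middle
- die_block: dark steel die block 60 x 150 x 34 mm with four round pins on top (up to 79 mm high); origin at the centre of its underside
- clamp: small C-clamp lying flat, about 70 x 155 x 15 mm; origin in its middle, at bench level
- offcut: flat steel offcut, 30 x 190 x 6 mm, lying behind the boxes; origin at the centre of its underside

How it is judged:
On the way, in this order (a step that is already met when the one before it is completed fails the run):
1. the guard of the roller's box is lifted while its toggle is still off (value of joint roller_guard above 0.35 rad and value of joint roller_toggle below 0.15 rad), for 0.1 s.
2. the toggle is over on the on side while the guard is still up (value of joint roller_toggle above 0.6 rad and value of joint roller_guard above 0.25 rad), for 0.1 s.
3. the guard has dropped shut over the toggle, which is on (value of joint roller_guard below 0.06 rad and value of joint roller_toggle above 0.6 rad), for 0.2 s.
At the end, for the whole second after the job is handed in: the toggle of the box with the round meter is on (above 0.6 of 0.7 rad), its guard is down (within 0.06 rad of shut), and the other box is as it was: toggle off, guard shut (all of step 3 and value of joint fan_toggle below 0.1 rad and value of joint fan_guard below 0.06 rad); the robot touches nothing.
It fails at once if the other switch box is operated (guard lifted more than 0.25 rad or toggle moved) (value of joint fan_guard above 0.25 rad or value of joint fan_toggle above 0.2 rad).
It fails at once if the guard is pinched or forced (more than 30 N between fingers and guard) (contact force between the fingers and roller_guard above 30 N).
It fails at once if the toggle is pinched or forced (more than 35 N between fingers and toggle) (contact force between the fingers and roller_toggle above 35 N).
It fails at once if something on the bench is lifted, tipped or pushed more than 30 mm (distance of any of hoop, collar, tin, hammer, die_block, clamp, offcut from where it was at the start of the episode above 0.03 m or angle between tin's own z axis and vertical above 0.6 rad).
It also fails if it takes over 42 s, if anything falls off the work surface, if the arm or the gripper's body presses on something with over 40 N, if the wrist force passes 120 N, or if a joint passes its speed limit or range.

## Working session

There is one attempt and no reset: what is moved stays moved. The work goes in short steps, Python scripts to look and compute and a shell command to move; the robot and the scene stay as the last step left them, time stands still between calls to the robot, and variables do not carry over. Pictures are saved under pics/ and viewed, at most 10 in all, crops included, and the job is handed in when it is done.

```bash
mkdir -p pics
python3 - <<'E'
from cell import ctrl
import cv2,numpy as np
s=ctrl.read_state();print({k:np.round(s[k],3).tolist() for k in('clock','position','tcp_rot','wrist_force','grip_width')},ctrl.pinch_z)
for n in('top','side'):
    c=ctrl.camera(n);cv2.imwrite(f'pics/{n}0.png',c['frame'][:,:,::-1]);print(n,c['fx'],c['fy'],c['cx'],c['cy'],np.round(c['R'],4).tolist(),np.round(c['t'],4).tolist())
E
```

```text
{'clock': 0.0, 'position': [0.192, 0.62, 0.23], 'tcp_rot': [-0.0, 0.149, 0.989, -0.001], 'wrist_force': [0.266, -0.381, 0.155], 'grip_width': 1.002} 0.0187
top 518.2442371577308 518.2442371577308 284.06082533691597 203.10020906487958 [[0.0156, -0.9999, 0.0037], [-0.9785, -0.0161, -0.2057], [0.2057, -0.0004, -0.9786]] [-0.0297, 0.6214, 1.608]
side 387.0083824187335 387.0083824187335 277.88586343363704 206.76290821287537 [[0.6723, -0.74, 0.0219], [-0.339, -0.3341, -0.8795], [0.6581, 0.5838, -0.4755]] [-0.4264, 0.2826, 0.6363]
```

View pics/top0.png

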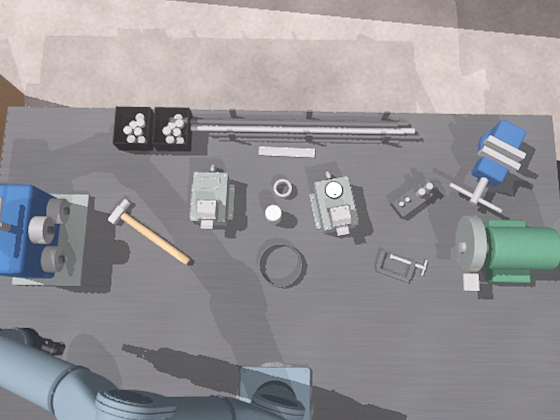

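View pics/side0.png

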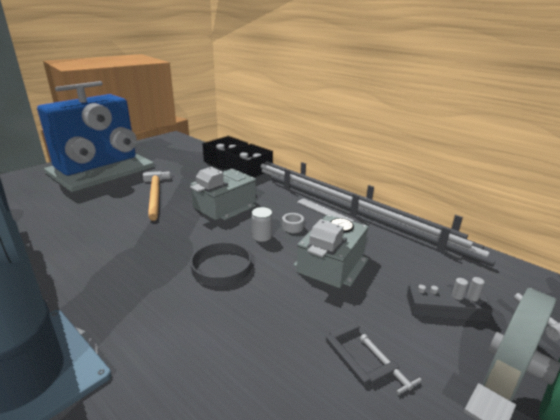

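The round meter is on the right-hand box, at about (334,190) in the top view, with its tab near (343,231). I'll enlarge both views of that box.

Run:
```python
import cv2,numpy as np
a=cv2.imread('pics/top0.png')[165:245,300:370];b=cv2.imread('pics/side0.png')[205:295,285:380]
a=cv2.resize(a,(400,457),interpolation=2);b=cv2.resize(b,(400,379),interpolation=2)
im=np.zeros((457,800,3),np.uint8);im[:,:400]=a;im[:379,400:]=b
cv2.imwrite('pics/crop0.png',im)
```

```text
(no output)
```

View pics/crop0.png

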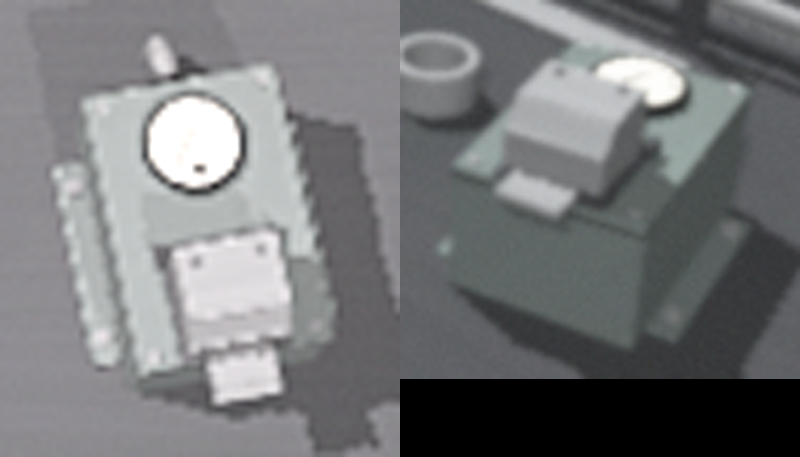

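```bash
cat > fit.py <<'E'
from cell import ctrl
import numpy as np
from scipy.optimize import least_squares
C={n:ctrl.camera(n) for n in('top','side')}
def T(u,v): s=5.714;return 'top',(u+.5)/s-.5+300,(v+.5)/s-.5+165
def S(u,v): s=4.21;return 'side',(u-400+.5)/s-.5+285,(v+.5)/s-.5+205
obs=[((42,0,86),T(194,143)),((42,0,86),S(643,82)),((-106,18,88),T(215,404)),((-106,-18,88),T(283,396)),
((-106,18,88),S(498,194)),((-106,-18,88),S(558,217)),((80,55,80),T(83,100)),((80,-55,80),T(275,72)),((-80,55,80),T(140,375)),
((-80,-55,80),S(640,240)),((80,-55,80),S(748,90))]
def f(p):
    r=[]
    for b,(n,u,v) in obs:
        c,s=np.cos(p[2]),np.sin(p[2]);b=np.array(b)/1000
        X=[p[0]+c*b[0]-s*b[1],p[1]+s*b[0]+c*b[1],b[2]]
        k=C[n];q=k['R']@X+k['t'];r+=[k['fx']*q[0]/q[2]+k['cx']-u,k['fy']*q[1]/q[2]+k['cy']-v]
    return np.array(r)
o=least_squares(f,[.6,-.1,0],loss='soft_l1');print(o.x,np.degrees(o.x[2]));print(np.round(f(o.x).reshape(-1,2),1).tolist())
s=ctrl.read_state();print(s['position'],s['tcp_rot'])
E
python3 fit.py
```

```text
[ 0.62172451 -0.18594388  0.19674314] 11.272551526329629
[[0.1, 0.3], [-0.8, 0.0], [0.2, 0.6], [-0.5, 0.0], [-1.2, 0.3], [-0.1, 0.2], [0.2, -0.0], [0.0, -1.0], [-0.0, 0.1], [1.4, -2.7], [1.4, -0.1]]
[0.19184899 0.62063505 0.23076856] [-3.37142113e-05  1.49288307e-01  9.88793570e-01 -5.25864547e-04]
```

The box is at (0.622, -0.186) with a yaw of 11.3°. Next I'll set up a helper for tool-frame deltas and start the transfer with the fingers closing.

```bash
cat > h.py <<'E'
import numpy as np,sys
from cell import ctrl
from scipy.spatial.transform import Rotation as R
O=np.array([.6217,-.1859,0]);B=R.from_euler('z',11.27,degrees=True)
def show():
    s=ctrl.read_state();q=s['tcp_rot'];A=R.from_quat([*q[1:],q[0]]);p=np.array(s['position'])
    b=B.inv().apply(p-O)*1000;P=b+B.inv().apply(A.apply([-11,0,0]))
    print('t',round(s['clock'],2),'tcp',np.round(p,3),'box',np.round(b,1),'P',np.round(P,1),'F',np.round(B.inv().apply(s['wrist_force']),1),'q',np.round(s['joint_positions'],2),'g',round(s['grip_width'],2))
    return p,A
def to(bx,by,bz,tilt):
    p,A=show();t=O+B.apply([bx/1e3,by/1e3,bz/1e3])
    G=B*R.from_matrix(np.array([[-1,0,0],[0,1,0],[0,0,-1]]).T)*R.from_euler('y',-tilt,degrees=True)
    print('shift',np.round(A.inv().apply(t-p),4),'turn',np.round((A.inv()*G).as_rotvec(degrees=True),2))
if __name__=='__main__': to(*map(float,sys.argv[1:]))
E
python3 -m jog '[-0.0375,-0.024,0,0,0,0,0,-0.0375,-0.024,0,0,0,0,0,-0.0375,-0.024,0,0,0,0,0,-0.0375,-0.024,0,0,0,0,0,-0.0375,-0.024,0,0,0,0,0,-0.0375,-0.024,0,0,0,0,0,-0.0375,-0.024,0,0,0,0,0,-0.0375,-0.024,0,0,0,0,0]' 20
python3 h.py -160 0 220 0
```

```text
clock: 1.0
position: [0.4228, 0.3474, 0.2313]
tcp_rot: [0.0, 0.149, 0.989, 0.0]
wrist_force: [0.7, 0.7, -0.0]
grip_width: 0.002
grasp_force: 0.0
t 1.0 tcp [0.423 0.347 0.231] box [-90.9 561.9 231.3] P [-81.2 556.6 231.3] F [ 0.8  0.5 -0. ] q [-0.84  0.36  0.08  1.82 -0.04  0.96  0.53] g 0.0
shift [-0.2068 -0.527   0.0113] turn [  0.     0.   -28.44]
```

```bash
python3 -m jog '[-0.0148,-0.0376,0.001,0,0,0,0,-0.0148,-0.0376,0.001,0,0,0,0,-0.0148,-0.0376,0.001,0,0,0,0,-0.0148,-0.0376,0.001,0,0,0,0,-0.0148,-0.0376,0.001,0,0,0,0,-0.0148,-0.0376,0.001,0,0,0,0,-0.0148,-0.0376,0.001,0,0,0,0]'
python3 -m jog '[-0.0148,-0.0376,0.001,0,0,0,0,-0.0148,-0.0376,0.001,0,0,0,0,-0.0148,-0.0376,0.001,0,0,0,0,-0.0148,-0.0376,0.001,0,0,0,0,-0.0148,-0.0376,0.001,0,0,0,0,-0.0148,-0.0376,0.001,0,0,0,0,-0.0148,-0.0376,0.001,0,0,0,0]' | head -1
python3 -m jog '[0,0,0,0,0,-7.1,0,0,0,0,0,0,-7.1,0,0,0,0,0,0,-7.1,0,0,0,0,0,0,-7.1,0]' |head -1
python3 h.py -160 0 220 45
```

```text
clock: 1.7
position: [0.443, 0.0653, 0.2244]
tcp_rot: [0.0, 0.149, 0.989, 0.0]
wrist_force: [1.1, 0.2, 0.3]
grip_width: 0.001
grasp_force: 0.0
clock: 2.4
clock: 2.8
t 2.8 tcp [ 0.464 -0.215  0.217] box [-160.1    2.1  217.2] P [-149.1    2.1  217.2] F [-0.6 -0.8  0.7] q [ 0.11  0.32  0.28  1.93 -0.11  0.9   2.23] g -0.0
shift [-0.0001 -0.0021 -0.0028] turn [  0.1  -45.01   0.22]
```

```bash
python3 -m jog '[0,-0.002,0,0,-7.5,0,0,0,0,0,0,-7.5,0,0,0,0,0,0,-7.5,0,0,0,0,0,0,-7.5,0,0,0,0,0,0,-7.5,0,0,0,0,0,0,-7.5,0,0]' |head -1
python3 h.py -150 0 110 45
python3 - <<'E'
from cell import ctrl
import cv2
c=ctrl.camera('wrist');cv2.imwrite('pics/w1.png',c['frame'][:,:,::-1])
E
```

```text
clock: 3.4
t 3.4 tcp [ 0.456 -0.218  0.195] box [-168.7    1.2  194.8] P [-158.7    1.2  199.4] F [ 0.8  0.  -1.1] q [ 0.9   0.26 -0.39  2.19 -0.49  0.44  2.72] g -0.0
shift [ 0.0186 -0.0026  0.0847] turn [  0.92 -20.18  -0.27]
```

View pics/w1.png

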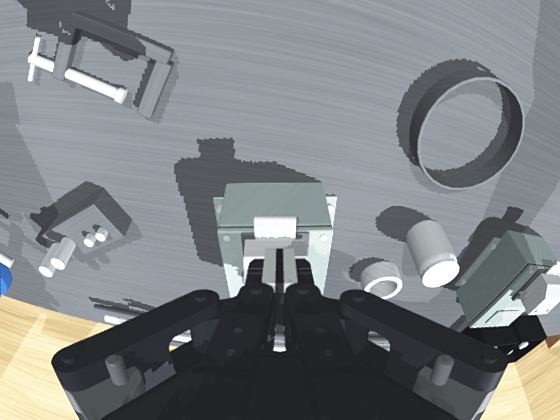

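The tilt stopped at 25° because joint 7 reached its limit. A half turn about tool z gives the same finger, but it moves the wrist camera to the other side, so I'll check where the camera sits first.

Run:
```python
from cell import ctrl
import numpy as np
print(np.round(ctrl.camera('wrist')['mount'],3))
```

```text
[[-0.001 -0.963 -0.269  0.07 ]
 [ 1.    -0.001 -0.001 -0.001]
 [ 0.    -0.269  0.963 -0.143]
 [ 0.     0.     0.     1.   ]]
```

```bash
sed -i "s/apply(\[-11,0,0\])/apply([11,0,0])/; s/\[\[-1,0,0\],\[0,1,0\],\[0,0,-1\]\]/[[1,0,0],[0,-1,0],[0,0,-1]]/; s/'y',-tilt/'y',tilt/" h.py
python3 -m jog '[0,0,0,0,0,8.2,0,0,0,0,0,0,8.2,0,0,0,0,0,0,8.2,0,0,0,0,0,0,8.2,0,0,0,0,0,0,8.2,0,0,0,0,0,0,8.2,0,0,0,0,0,0,8.2,0]' |head -1
python3 -m jog '[0,0,0,0,0,8.2,0,0,0,0,0,0,8.2,0,0,0,0,0,0,8.2,0,0,0,0,0,0,8.2,0,0,0,0,0,0,8.2,0,0,0,0,0,0,8.2,0,0,0,0,0,0,8.2,0]' |head -1
python3 -m jog '[0,0,0,0,0,8.2,0,0,0,0,0,0,8.2,0,0,0,0,0,0,8.2,0,0,0,0,0,0,8.2,0,0,0,0,0,0,8.2,0,0,0,0,0,0,8.2,0,0,0,0,0,0,8.2,0,0,0,0,0,0,8.2,0]' |head -1
python3 h.py -168 0 180 45
```

```text
clock: 4.2
clock: 4.9
clock: 5.7
t 5.7 tcp [ 0.457 -0.217  0.195] box [-167.5    1.5  195.5] P [-157.5    1.3  200.1] F [ 0.2 -0.4  0.2] q [ 0.34  0.23  0.25  2.22 -0.79  0.52 -0.16] g -0.0
shift [-0.0069  0.0018  0.0138] turn [-0.82 20.2  -0.91]
```

```bash
python3 -m jog '[0,0.002,0,-0.4,6.7,-0.5,0,0,0,0,-0.4,6.7,-0.4,0,0,0,0,0,6.8,0,0,0,0,0,0,0,0,0]' |head -1
python3 h.py -138 0 58 45
```

```text
clock: 6.1
t 6.1 tcp [ 0.454 -0.216  0.187] box [-170.2    3.1  186.8] P [-161.1    3.   193. ] F [-0.5 -0.8  0.1] q [ 0.72  0.26 -0.08  2.3  -1.2   0.47  0.35] g 0.0
shift [-0.046   0.0065  0.1244] turn [-1.44 10.66 -0.4 ]
```

```bash
python3 -m jog '[-0.0115,0.0008,0.031,0,0,0,0,-0.0115,0.0008,0.031,0,0,0,0,-0.0115,0.0008,0.031,0,0,0,0,-0.0115,0.0008,0.031,0,0,0,0,0,0,0,0,3.5,0,0,0,0,0,-0.5,3.5,-0.2,0,0,0,0,-0.5,3.5,-0.2,0,0,0,0,0,0,0,0]' |head -1
python3 h.py -138 0 58 45
```

```text
clock: 6.9
t 6.9 tcp [ 0.481 -0.247  0.102] box [-149.6  -32.5  101.9] P [-141.4  -32.6  109.3] F [-0.3  0.3 -0.6] q [ 1.4   0.72 -0.78  2.21 -1.3   0.19  0.77] g -0.0
shift [-0.0208 -0.0289  0.0431] turn [-4.78  3.2  -0.48]
```

Joints 5 and 6 are now at their limits, so I need a kinematic model to choose a better arm posture. I'll fit one from the poses logged so far.

```bash
cat > kin.py <<'E'
import numpy as np,itertools
from scipy.spatial.transform import Rotation as R
from cell import ctrl
B=R.from_euler('z',11.27,degrees=True)
def G(t,new=True):
    D=np.diag([1.,-1,-1]) if new else np.diag([-1.,1,-1])
    return B*R.from_matrix(D)*R.from_euler('y',t if new else -t,degrees=True)
def rec(new,v): return G(45,new)*R.from_rotvec(v,degrees=True).inv()
s=ctrl.read_state();q0=R.from_quat([.149288,.988794,-.000526,-3.4e-5])
D=[([-1.337,.536,-.004,1.538,.003,1.067,-.071],[.1918,.6206,.2308],q0),
([-.84,.36,.08,1.82,-.04,.96,.53],[.4228,.3474,.2313],q0),
([.11,.32,.28,1.93,-.11,.9,2.23],[.464,-.215,.217],rec(0,[.1,-45.01,.22])),
([.9,.26,-.39,2.19,-.49,.44,2.72],[.456,-.218,.195],rec(0,[.92,-20.18,-.27])),
([.34,.23,.25,2.22,-.79,.52,-.16],[.457,-.217,.195],rec(1,[-.82,20.2,-.91])),
([.72,.26,-.08,2.3,-1.2,.47,.35],[.454,-.216,.187],rec(1,[-1.44,10.66,-.4])),
(s['joint_positions'],s['position'],R.from_quat([*s['tcp_rot'][1:],s['tcp_rot'][0]]))]
Rz=lambda a:R.from_euler('z',a).as_matrix()
Ry=lambda a:R.from_euler('y',a).as_matrix()
def chain(q,sg):
    M=[np.eye(3)]
    for i in range(7): M.append(M[-1]@(Rz if i%2==0 else Ry)(sg[i]*q[i]))
    return M
def fit():
    best=[]
    for sg in itertools.product([1,-1],repeat=7):
        if sg[1]<0: continue
        # world yaw offset o, tool const C : alternate
        ends=[chain(q,sg)[-1] for q,_,_ in D]
        for o in np.arange(0,2*np.pi,np.pi/2):
            Cs=R.from_matrix([ (Rz(o)@E).T@d[2].as_matrix() for E,d in zip(ends,D)]);C=Cs.mean()
            best.append((np.max((C.inv()*Cs).magnitude()),sg,o,C))
    best.sort(key=lambda b:b[0]);return best
if __name__=='__main__':
    bs=fit()
    for b in bs[:4]: print(round(b[0],3),b[1],round(b[2],2),np.round(b[3].as_rotvec(),3))
    _,sg,o,C=bs[0]
    A=[];y=[]
    for q,p,_ in D:
        M=[Rz(o)@m for m in chain(q,sg)]
        A.append(np.hstack([M[0][:,2:],M[2][:,[0,1]] ,M[3],M[4],M[6],]));y.append(p)   # h ; a2 ; t3 ; t4 ; t6
    A=np.vstack(A);y=np.hstack(y);lam=1e-3
    x=np.linalg.solve(A.T@A+lam**2*np.eye(A.shape[1]),A.T@y)
    print(np.round(x,3),np.abs(A@x-y).max());print(np.linalg.svd(A)[1].round(3))
E
python3 kin.py
```

```text
0.015 (-1, 1, -1, 1, -1, 1, -1) 0.0 [0.000e+00 1.000e-03 1.571e+00]
0.688 (1, 1, 1, 1, 1, 1, 1) 0.0 [ 0.083 -0.081 -1.651]
0.823 (1, 1, 1, 1, 1, 1, 1) 1.57 [-0.127  0.129 -0.204]
0.863 (-1, 1, -1, 1, -1, 1, -1) 4.71 [0.197 0.17  0.09 ]
[ 0.359  0.006 -0.024 -0.007 -0.012  0.506  0.005 -0.012  0.451  0.002
  0.002  0.342] 0.0031767150775990627
[5.453 5.126 4.872 1.262 1.191 0.74  0.621 0.427 0.286 0.168 0.125 0.   ]
```

The fit is good: an S-R-S arm with links of 0.36, 0.51, 0.45 and 0.34 m. Now I'll search for feasible postures at the key poses.

```bash
cat > ik.py <<'E'
from kin import *
from scipy.optimize import least_squares
_,SG,o,C=fit()[0]
A=[];y=[]
for q,p,_ in D:
    M=chain(q,SG);A.append(np.hstack([M[0][:,2:],M[2][:,[0,1]],M[3],M[4],M[6]]));y.append(p)
A=np.vstack(A);y=np.hstack(y);x=np.linalg.solve(A.T@A+1e-6*np.eye(12),A.T@y)
def fk(q):
    M=chain(q,SG);return np.hstack([M[0][:,2:],M[2][:,[0,1]],M[3],M[4],M[6]])@x,M[7]@C.as_matrix()
lo=np.array([-2.7,-.37,-1.27,.24,-1.31,.19,-2.76]);hi=np.array([2.7,2.16,1.26,2.4,4.45,1.91,2.76])
O=np.array([.6217,-.1859,0])
def solve(t,Rm,q0,w=0.02):
    t=np.array(t)
    mid=(lo+hi)/2;hw=(hi-lo)/2
    def f(q):
        p,M=fk(q);return np.r_[(p-t)*20,(R.from_matrix(Rm.T@M)).as_rotvec()*5,w*((q-mid)/hw)**4]
    r=least_squares(f,np.clip(q0,lo+.05,hi-.05),bounds=(lo+.03,hi-.03));e=f(r.x)
    return r.x,np.linalg.norm(e[:3])/20,np.linalg.norm(e[3:6])/5,(np.minimum(r.x-lo,hi-r.x)).min()
if __name__=='__main__':
    rng=np.random.default_rng(0)
    pts={'under':(-100,0,56),'toggle':(-55,0,97)}
    for new in(True,False):
      for tilt in(35,45):
        g=G(tilt,new).as_matrix()
        sols=[]
        for k in range(30):
            a=solve(O+B.apply(np.array(pts['under'])/1e3),g,rng.uniform(lo,hi))
            if a[1]>.004 or a[2]>.03: continue
            b=solve(O+B.apply(np.array(pts['toggle'])/1e3),g,a[0])
            sols.append((min(a[3],b[3]) if b[1]<.004 and b[2]<.03 else 0,a[0],b[0]))
        sols.sort(key=lambda s:-s[0])
        print(new,tilt,len(sols))
        for s in sols[:3]: print('  ',round(s[0],2),s[1].round(2),s[2].round(2))
E
python3 ik.py
```

```text
True 35 20
   0.14 [ 1.4   0.99 -1.13  2.2   1.85  0.4  -2.42] [ 1.3   0.88 -1.12  2.13  1.59  0.35 -2.29]
   0.14 [ 1.4   0.99 -1.13  2.2   1.85  0.4  -2.42] [ 1.3   0.88 -1.12  2.13  1.59  0.35 -2.29]
   0.14 [ 1.4   0.99 -1.13  2.2   1.85  0.4  -2.42] [ 1.3   0.88 -1.12  2.13  1.59  0.35 -2.29]
True 45 23
   0.1 [ 1.01  0.76 -0.49  2.3   3.81  0.45  1.8 ] [ 0.84  0.64 -0.38  2.24  3.95  0.42  1.5 ]
   0.1 [ 1.01  0.76 -0.49  2.3   3.81  0.45  1.8 ] [ 0.84  0.64 -0.38  2.24  3.95  0.42  1.5 ]
   0.1 [ 1.01  0.76 -0.49  2.3   3.81  0.45  1.8 ] [ 0.84  0.64 -0.38  2.24  3.95  0.42  1.5 ]
False 35 21
   0.15 [ 1.37  0.96 -1.09  2.2   1.88  0.35  0.68] [ 1.3   0.88 -1.11  2.13  1.59  0.34  0.85]
   0.15 [ 1.37  0.96 -1.09  2.2   1.88  0.35  0.68] [ 1.3   0.88 -1.11  2.13  1.59  0.34  0.85]
   0.15 [ 1.37  0.96 -1.09  2.2   1.88  0.35  0.68] [ 1.3   0.88 -1.11  2.13  1.59  0.34  0.85]
False 45 20
   0.11 [ 1.07  0.78 -0.56  2.29  3.75  0.41 -1.25] [ 0.87  0.65 -0.43  2.24  3.93  0.4  -1.6 ]
   0.11 [ 1.07  0.78 -0.56  2.29  3.75  0.41 -1.25] [ 0.87  0.65 -0.43  2.24  3.93  0.4  -1.6 ]
   0.11 [ 1.07  0.78 -0.56  2.29  3.75  0.41 -1.25] [ 0.87  0.65 -0.43  2.24  3.93  0.4  -1.6 ]
```

```bash
cat > sim.py <<'E'
from ik import *
def step(q,t,Rm,w,home=None,hw=0,n=1,freeze=None):
    # weighted min-norm step(s), with optional posture pull
    for _ in range(n):
        p,M=fk(q);e=np.r_[t-p,R.from_matrix(Rm@M.T).as_rotvec()]
        J=np.zeros((6,7))
        for i in range(7):
            d=q.copy();d[i]+=1e-5;p2,M2=fk(d);J[:,i]=np.r_[(p2-p)/1e-5,R.from_matrix(M2@M.T).as_rotvec()/1e-5]
        Wi=np.diag(1/np.array(w));Jp=Wi@J.T@np.linalg.inv(J@Wi@J.T+1e-6*np.eye(6))
        dq=Jp@e
        if home is not None: dq=dq+(np.eye(7)-Jp@J)@(hw*(home-q))
        q=np.clip(q+dq,lo,hi)
    return q
def run(q,rows,**k):
    q=np.array(q,float);p,M=fk(q);
    for r in rows:
        p=p+M@np.array(r[:3]);M=M@R.from_rotvec(r[3:6],degrees=True).as_matrix()
        for _ in range(3): q=step(q,p,M,**k)
    return q
if __name__=='__main__':
    q1,q2,q3,q5=[np.array(D[i][0]) for i in(0,1,2,4)]
    mid=(lo+hi)/2
    for nm,k in {'min':dict(w=np.ones(7)),'home.05':dict(w=np.ones(7),home=q1,hw=.05),'home.3':dict(w=np.ones(7),home=q1,hw=.3),'mid.02':dict(w=np.ones(7),home=mid,hw=.02)}.items():
        print(nm)
        print(' 1-2',run(q1,[[-.0375,-.024,0,0,0,0]]*8,**k).round(2),q2)
        print(' 2-3',run(q2,[[-.0148,-.0376,.001,0,0,0]]*14+[[0,0,0,0,0,-7.1]]*4,**k).round(2),q3)
        print(' 4-5',run(D[3][0],[[0,0,0,0,0,8.2]]*22,**k).round(2),q5)
        print(' 5-6',run(q5,[[0,.002,0,-.4,6.7,-.5],[0,0,0,-.4,6.7,-.4],[0,0,0,0,6.8,0]],**k).round(2),D[5][0])
E
python3 sim.py
```

```text
min
 1-2 [-0.83  0.36  0.08  1.81 -0.03  0.97  0.53] [-0.84  0.36  0.08  1.82 -0.04  0.96  0.53]
 2-3 [ 0.13  0.33  0.26  1.93 -0.11  0.9   2.22] [ 0.11  0.32  0.28  1.93 -0.11  0.9   2.23]
 4-5 [ 0.33  0.24  0.27  2.22 -0.81  0.52 -0.12] [ 0.34  0.23  0.25  2.22 -0.79  0.52 -0.16]
 5-6 [ 0.9   0.3  -0.14  2.38 -1.31  0.58  0.89] [0.72, 0.26, -0.08, 2.3, -1.2, 0.47, 0.35]
home.05
 1-2 [-0.84  0.36  0.09  1.81 -0.04  0.97  0.53] [-0.84  0.36  0.08  1.82 -0.04  0.96  0.53]
 2-3 [ 0.14  0.33  0.25  1.93 -0.11  0.9   2.22] [ 0.11  0.32  0.28  1.93 -0.11  0.9   2.23]
 4-5 [-0.03  0.28  0.69  2.24 -0.98  0.61  0.04] [ 0.34  0.23  0.25  2.22 -0.79  0.52 -0.16]
 5-6 [ 0.66  0.3   0.14  2.39 -1.31  0.67  0.9 ] [0.72, 0.26, -0.08, 2.3, -1.2, 0.47, 0.35]
home.3
 1-2 [-0.85  0.37  0.1   1.81 -0.04  0.97  0.54] [-0.84  0.36  0.08  1.82 -0.04  0.96  0.53]
 2-3 [ 0.17  0.33  0.22  1.92 -0.1   0.9   2.2 ] [ 0.11  0.32  0.28  1.93 -0.11  0.9   2.23]
 4-5 [-0.05  0.29  0.72  2.24 -0.99  0.62  0.05] [ 0.34  0.23  0.25  2.22 -0.79  0.52 -0.16]
 5-6 [ 0.26  0.35  0.63  2.4  -1.31  0.85  0.9 ] [0.72, 0.26, -0.08, 2.3, -1.2, 0.47, 0.35]
mid.02
 1-2 [-0.56  0.38 -0.27  1.79  0.12  0.98  0.39] [-0.84  0.36  0.08  1.82 -0.04  0.96  0.53]
 2-3 [ 0.56  0.34 -0.27  1.9   0.1   0.92  2.01] [ 0.11  0.32  0.28  1.93 -0.11  0.9   2.23]
 4-5 [ 0.7   0.24 -0.16  2.2  -0.62  0.46 -0.31] [ 0.34  0.23  0.25  2.22 -0.79  0.52 -0.16]
 5-6 [ 0.93  0.3  -0.17  2.38 -1.31  0.57  0.89] [0.72, 0.26, -0.08, 2.3, -1.2, 0.47, 0.35]
```

Pure minimum-norm IK reproduces the jog behaviour, so I can search for a Cartesian path in simulation that ends in a good branch.

```bash
cat > plan.py <<'E'
from sim import *
import sys
qc=np.array(ctrl.read_state()['joint_positions']);w=np.ones(7)
def seg(qs,pose,n=None):
    p0,M0=fk(qs[-1]);p,M=pose;rv=R.from_matrix(M0.T@M).as_rotvec(degrees=True)
    # constant body twist
    from scipy.linalg import logm
    T0=np.eye(4);T0[:3,:3]=M0;T0[:3,3]=p0;T=np.eye(4);T[:3,:3]=M;T[:3,3]=p
    d=T0.T.copy();d=np.linalg.inv(T0)@T
    n=n or int(np.ceil(max(np.linalg.norm(rv)/7.5,np.linalg.norm(p-p0)/.04)))
    n=max(n,1);r=rv/n;Rr=R.from_rotvec(r,degrees=True).as_matrix()
    S=sum(np.linalg.matrix_power(Rr,k) for k in range(n));s=np.linalg.solve(S,d[:3,3])
    q=qs[-1];pp,MM=p0,M0;out=[]
    for k in range(n):
        pp=pp+MM@s;MM=MM@Rr;qn=q
        for _ in range(2): qn=step(qn,pp,MM,w)
        out.append(qn);q=qn
    pe,Me=fk(q);err=np.linalg.norm(pe-p)+.1*np.linalg.norm(R.from_matrix(Me.T@M).as_rotvec())
    return out,(n,np.round(s,4),np.round(r,2)),err
def boxp(b): return O+B.apply(np.array(b)/1e3)
if __name__=='__main__':
    rng=np.random.default_rng(int(sys.argv[1]) if len(sys.argv)>1 else 0);res=[]
    up=(boxp((-165,0,200)),G(12,True).as_matrix())
    for tilt in(37,45):
     for new in(True,False):
      g=G(tilt,new).as_matrix()
      for k in range(12):
        a=solve(boxp((-150,0,90)),g,rng.uniform(lo,hi))
        if a[1]>.004 or a[2]>.03: continue
        a=a[0]
        o0,l0,e0=seg([qc],up);q0=o0[-1]
        for nv in(2,3,4):
            qs=[qc]+o0;log=[l0];ok=True
            for f in np.arange(1,nv+1)/nv:
                pose=fk(q0+(a-q0)*f)
                if f==1: pose=(boxp((-150,0,90)),g)
                bb=B.inv().apply(pose[0]-O)
                if bb[2]<.07 or (bb[0]>-.12 and bb[2]<.2): ok=False;break
                o,l,e=seg(qs,pose);qs+=o;log.append(l)
            if not ok: continue
            ef=e;n=len(qs)
            for bp in((-128,0,56),(-100,0,56),(-100,0,97),(-55,0,97)):
                o,l,e=seg(qs,(boxp(bp),g));qs+=o;ef=max(ef,e)
            m=min(np.minimum(q-lo,hi-q).min() for q in qs[n-2:])
            dq=np.abs(np.diff(qs[len(o0)+1:],axis=0)).max()
            res.append((ef<.004,m,dq,ef,tilt,new,log,qs[n-1]))
    res.sort(key=lambda r:(-r[0],-r[1]))
    for r in res[:4]:
        print(r[0],np.round(r[1:4],3),r[4],r[5],r[7].round(2))
        for l in r[6]: print('   ',l[0],l[1].tolist(),l[2].tolist())
E
time python3 plan.py
```

```text
Traceback (most recent call last):
  File "plan.py", line 47, in <module>
    res.sort(key=lambda r:(-r[0],-r[1]))
    ~~~~~~~~^^^^^^^^^^^^^^^^^^^^^^^^^^^^
  File "plan.py", line 47, in <lambda>
    res.sort(key=lambda r:(-r[0],-r[1]))
                           ^^^^^
TypeError: The numpy boolean negative, the `-` operator, is not supported, use the `~` operator or the logical_not function instead.

real	0m15.924s
user	0m16.388s
sys	0m0.100s
```

```bash
sed -i 's/(-r\[0\],-r\[1\])/(not r[0],-r[1])/' plan.py; python3 plan.py
```

```text
True [0.049 0.852 0.   ] 37 False [ 0.82  0.53 -0.23  2.34  4.28  0.39 -1.92]
    5 [0.0072, -0.0074, -0.0182] [-0.96, -5.97, 0.18]
    13 [-0.0179, 0.0145, 0.0068] [-3.1, -2.61, -6.12]
    13 [0.0182, 0.0194, -0.0003] [-3.99, 1.7, -6.0]
True [0.049 0.852 0.   ] 37 False [ 0.82  0.53 -0.23  2.34  4.28  0.39 -1.92]
    5 [0.0072, -0.0074, -0.0182] [-0.96, -5.97, 0.18]
    13 [-0.0179, 0.0145, 0.0068] [-3.1, -2.61, -6.12]
    13 [0.0182, 0.0194, -0.0003] [-3.99, 1.7, -6.0]
True [0.049 0.852 0.   ] 37 False [ 0.82  0.53 -0.23  2.34  4.28  0.39 -1.92]
    5 [0.0072, -0.0074, -0.0182] [-0.96, -5.97, 0.18]
    13 [-0.0179, 0.0145, 0.0068] [-3.1, -2.61, -6.12]
    13 [0.0182, 0.0194, -0.0003] [-3.99, 1.7, -6.0]
True [0.049 0.852 0.   ] 37 False [ 0.82  0.53 -0.23  2.34  4.28  0.39 -1.92]
    5 [0.0072, -0.0074, -0.0182] [-0.96, -5.97, 0.18]
    13 [-0.0179, 0.0145, 0.0068] [-3.1, -2.61, -6.12]
    13 [0.0182, 0.0194, -0.0003] [-3.99, 1.7, -6.0]
```

```bash
cat > plan2.py <<'E'
from plan import *
Gp=lambda t,psi,new: R.from_euler('z',psi,degrees=True)*G(t,new)
if __name__=='__main__':
  for new in (True,False):
   for psi in(-15,-20,-25,-30,-37):
    for tilt in(35,40,45):
        Q=[qc];L=[]
        for pose in((boxp((-165,0,190)),Gp(10,psi,new).as_matrix()),(boxp((-150,0,90)),Gp(tilt,psi,new).as_matrix())):
            o,l,e=seg(Q,pose);Q+=o;L.append(l)
        n=len(Q);E=[e]
        for bp in((-128,0,56),(-100,0,56),(-100,0,97),(-55,0,97)):
            o,l,e=seg(Q,(boxp(bp),Gp(tilt,psi,new).as_matrix()));Q+=o;E.append(e)
        m=[np.minimum(q-lo,hi-q).min() for q in Q[n-1:]]
        print(new,psi,tilt,np.round(E,4),'m',round(min(m),3),'dq',np.abs(np.diff(Q,axis=0)).max().round(2),Q[n-1].round(2),Q[-1].round(2))
E
python3 plan2.py
```

```text
True -15 35 [0.2752 0.4977 0.5144 0.4868 0.5187] m 0.0 dq 1.04 [ 1.57  0.76 -1.24  2.39 -1.31  0.19  0.64] [ 2.7   2.16 -1.27  2.4  -1.31  0.19  2.76]
True -15 40 [0.2478 0.4912 0.5079 0.4804 0.5122] m 0.0 dq 1.07 [ 1.99  1.4  -1.27  2.4  -1.31  0.19  1.33] [ 2.7   2.16 -1.27  2.4  -1.31  0.19  2.76]
True -15 45 [0.3826 0.485  0.5017 0.4741 0.506 ] m 0.0 dq 1.08 [ 2.55  2.16 -1.27  2.4  -1.31  0.19  2.09] [ 2.7   2.16 -1.27  2.4  -1.31  0.19  2.76]
True -20 35 [0.2735 0.4979 0.5146 0.487  0.5189] m 0.0 dq 0.86 [ 1.5   0.68 -1.2   2.4  -1.31  0.19  0.45] [ 2.7   2.16 -1.27  2.4  -1.31  0.19  2.76]
True -20 40 [0.2539 0.4912 0.5079 0.4803 0.5122] m 0.0 dq 1.26 [ 2.03  1.47 -1.27  2.4  -1.31  0.19  1.33] [ 2.7   2.16 -1.27  2.4  -1.31  0.19  2.76]
True -20 45 [0.3821 0.4847 0.5014 0.4738 0.5057] m 0.0 dq 1.2 [ 2.56  2.16 -1.27  2.4  -1.31  0.19  2.04] [ 2.7   2.16 -1.27  2.4  -1.31  0.19  2.76]
True -25 35 [0.2581 0.4985 0.5152 0.4876 0.5195] m 0.0 dq 1.08 [ 1.37  0.57 -1.09  2.4  -1.31  0.19  0.14] [ 2.7   2.16 -1.27  2.4  -1.31  0.19  2.76]
True -25 40 [0.2483 0.4916 0.5083 0.4807 0.5
[... 2748 characters left out ...]
2.35 [-0.28  0.56  0.73  2.4   3.64  0.68 -2.24] [-0.32  0.67  0.65  2.36  3.6   0.54 -2.3 ]
False -30 45 [0.2133 0.0981 0.0527 0.0652 0.    ] m 0.0 dq 2.32 [ 0.15  0.42  0.19  2.4   3.26  0.72 -1.74] [ 0.06  0.6   0.17  2.39  3.09  0.61 -1.69]
False -37 35 [0.4616 0.0168 0.     0.     0.    ] m 0.0 dq 1.49 [-0.08 -0.09  0.1   2.4   2.51  0.54 -1.14] [ 0.    0.52  0.18  2.28  2.77  0.26 -1.5 ]
False -37 40 [0.1086 0.0576 0.0101 0.0169 0.    ] m 0.0 dq 1.97 [ 0.21  0.48  0.04  2.4   2.92  0.56 -1.54] [ 0.06  0.55  0.08  2.33  2.74  0.43 -1.47]
False -37 45 [0.1698 0.1068 0.0584 0.0716 0.    ] m 0.0 dq 1.81 [-0.13  0.57  0.43  2.4   3.15  0.75 -1.88] [-0.21  0.64  0.39  2.39  3.02  0.59 -1.87]
```

```bash
cat > plan3.py <<'E'
from plan2 import *
import time
rng=np.random.default_rng(1);res=[];T0=time.time()
while time.time()-T0<400:
    psi=rng.choice([0,-8,-15]);tilt=rng.choice([38,42,45]);a=rng.uniform([-30,8],[10,20]);b=rng.uniform([-110,8],[110,35]);c=rng.uniform([-110,10],[110,55])
    h=rng.uniform(170,260);xx=rng.uniform(-180,-130)
    W=[((xx,0,h),a),((xx,0,h),b),((xx,0,h),c),((-150,0,90),(psi,tilt))]
    Q=[qc];L=[];bad=False;E=[]
    for p,(ps,ti) in W:
        # keep finger spin fixed: direction lean only, spin = G(.,0,False)
        M=(R.from_euler('z',ps,degrees=True)*G(ti,False)*R.from_euler('z',0 if abs(ps)<40 else ps,degrees=True)).as_matrix()
        o,l,e=seg(Q,(boxp(p),M));Q+=o;L.append(l);E.append(e)
        if e>.01: bad=True;break
    if bad: continue
    n=len(Q)
    for bp in((-128,0,56),(-100,0,56),(-100,0,97),(-55,0,97)):
        o,l,e=seg(Q,(boxp(bp),M));Q+=o;E.append(e)
    if max(E)>.01: continue
    m=[np.minimum(q-lo,hi-q).min() for q in Q[n-1:]]
    res.append((np.abs(np.diff(Q,axis=0)).max(),min(m),psi,tilt,L,Q[n-1],Q[-1],[Q[i] for i in np.cumsum([0]+[l[0] for l in L])]))
res.sort(key=lambda r:r[0]-3*min(r[1],.06));print(len(res))
for r in res[:4]:
    print(np.round(r[:2],3),r[2:4],r[5].round(2),r[6].round(2))
    for l,q in zip(r[4],r[7][1:]): print('   ',l[0],l[1].tolist(),l[2].tolist(),q.round(2))
E
python3 plan3.py
```

```text
92
[0.335 0.026] (np.int64(-8), np.int64(38)) [ 1.31  0.69 -0.88  2.36  2.81  0.25 -0.48] [ 1.03  0.67 -0.76  2.22  2.66  0.22 -0.49]
    23 [0.0028, 0.0004, -0.0027] [1.47, -0.65, -7.24] [ 1.04  0.32 -0.67  2.17  0.15  0.42  1.88]
    4 [-0.0, -0.0, 0.0] [-5.39, 1.35, -1.67] [ 1.27  0.59 -0.84  1.91  0.01  0.84  2.28]
    11 [0.0, 0.0, 0.0] [6.57, 1.81, -0.55] [ 0.    0.56 -0.3   2.19  1.24  1.2   0.52]
    9 [-0.0002, 0.0053, 0.0086] [-5.49, -4.13, 2.78] [ 1.31  0.69 -0.88  2.36  2.81  0.25 -0.48]
[0.336 0.022] (np.int64(-8), np.int64(38)) [ 1.3   0.68 -0.87  2.36  2.86  0.24 -0.53] [ 1.01  0.67 -0.74  2.22  2.71  0.21 -0.54]
    22 [0.0042, 0.0039, -0.0046] [1.92, -0.83, -7.11] [ 0.84  0.29 -0.59  1.96  0.19  0.75  1.62]
    5 [-0.0, 0.0, 0.0] [-3.61, 3.86, -3.24] [ 0.87  0.59 -0.64  1.59  0.12  1.3   2.  ]
    10 [0.0, -0.0, 0.0] [6.57, -2.02, 0.03] [ 0.19  0.32 -0.44  2.3   1.44  0.98  0.41]
    7 [0.0112, 0.0093, 0.0159] [-6.03, -2.57, 3.21] [ 1.3   0.68 -0.87  2.36  2.86  0.24 -0.53]
[0.379 0.031] (np.int64(-8), np.int64(38)) [ 1.32  0.7  -0.9   2.36  2.76  0.25 -0.41] [ 1.04 
[... 202 characters left out ...]
  0.1   1.29  2.04]
    10 [-0.0, 0.0, 0.0] [6.7, -1.29, -0.05] [ 0.23  0.35 -0.45  2.24  1.31  0.95  0.56]
    7 [0.009, 0.0076, 0.0146] [-5.54, -3.39, 3.06] [ 1.32  0.7  -0.9   2.36  2.76  0.25 -0.41]
[0.364 0.019] (np.int64(-8), np.int64(38)) [ 1.28  0.67 -0.85  2.37  2.9   0.24 -0.58] [ 1.    0.66 -0.73  2.22  2.76  0.21 -0.59]
    23 [0.0034, 0.0027, -0.0045] [1.38, -0.67, -7.24] [ 1.1   0.24 -0.74  2.12  0.05  0.52  1.94]
    3 [0.0, 0.0, 0.0] [-5.46, 2.61, -2.68] [ 1.19  0.45 -0.81  1.89 -0.01  0.89  2.22]
    9 [0.0, 0.0, 0.0] [7.18, -0.47, -0.89] [ 0.19  0.35 -0.48  2.4   1.56  1.06  0.21]
    8 [0.0066, 0.0085, 0.0139] [-5.66, -1.9, 2.91] [ 1.28  0.67 -0.85  2.37  2.9   0.24 -0.58]
```

Candidate path 1 is usable: spin the finger back, lean it, swing around the wrist singularity, then tilt forward. I'll run it one segment at a time and check after each.

```bash
python3 -m jog '[0.0028,0.0004,-0.0027,1.47,-0.65,-7.24,0,0.0028,0.0004,-0.0027,1.47,-0.65,-7.24,0,0.0028,0.0004,-0.0027,1.47,-0.65,-7.24,0,0.0028,0.0004,-0.0027,1.47,-0.65,-7.24,0,0.0028,0.0004,-0.0027,1.47,-0.65,-7.24,0,0.0028,0.0004,-0.0027,1.47,-0.65,-7.24,0,0.0028,0.0004,-0.0027,1.47,-0.65,-7.24,0,0.0028,0.0004,-0.0027,1.47,-0.65,-7.24,0,0.0028,0.0004,-0.0027,1.47,-0.65,-7.24,0,0.0028,0.0004,-0.0027,1.47,-0.65,-7.24,0]' | head -2
python3 -m jog '[0.0028,0.0004,-0.0027,1.47,-0.65,-7.24,0,0.0028,0.0004,-0.0027,1.47,-0.65,-7.24,0,0.0028,0.0004,-0.0027,1.47,-0.65,-7.24,0,0.0028,0.0004,-0.0027,1.47,-0.65,-7.24,0,0.0028,0.0004,-0.0027,1.47,-0.65,-7.24,0,0.0028,0.0004,-0.0027,1.47,-0.65,-7.24,0,0.0028,0.0004,-0.0027,1.47,-0.65,-7.24,0,0.0028,0.0004,-0.0027,1.47,-0.65,-7.24,0,0.0028,0.0004,-0.0027,1.47,-0.65,-7.24,0,0.0028,0.0004,-0.0027,1.47,-0.65,-7.24,0]' | head -2
python3 -m jog '[0.0028,0.0004,-0.0027,1.47,-0.65,-7.24,0,0.0028,0.0004,-0.0027,1.47,-0.65,-7.24,0,0.0028,0.0004,-0.0027,1.47,-0.65,-7.24,0]' | head -2
python3 h.py -165 0 190 10
```

```text
clock: 7.9
position: [0.4837, -0.2368, 0.1422]
clock: 8.9
position: [0.4633, -0.2188, 0.1695]
clock: 9.2
position: [0.4533, -0.2162, 0.1751]
t 9.2 tcp [ 0.453 -0.216  0.175] box [-171.1    3.2  175.1] P [-181.3    4.9  171.6] F [-0.8 -0.4 -0.4] q [ 1.04  0.32 -0.67  2.18  0.16  0.42  1.88] g 0.0
shift [-0.0109 -0.0023 -0.012 ] turn [ 12.9    4.27 170.21]
```

```bash
python3 -m jog '[0,0,0,-2.7,0.675,-0.83,0,0,0,0,-2.7,0.675,-0.83,0,0,0,0,-2.7,0.675,-0.83,0,0,0,0,-2.7,0.675,-0.83,0,0,0,0,-2.7,0.675,-0.83,0,0,0,0,-2.7,0.675,-0.83,0,0,0,0,-2.7,0.675,-0.83,0,0,0,0,-2.7,0.675,-0.83,0]' | head -1
python3 -m jog '[0,0,0,3.285,0.905,-0.275,0,0,0,0,3.285,0.905,-0.275,0,0,0,0,3.285,0.905,-0.275,0,0,0,0,3.285,0.905,-0.275,0,0,0,0,3.285,0.905,-0.275,0,0,0,0,3.285,0.905,-0.275,0,0,0,0,3.285,0.905,-0.275,0]' | head -1
python3 -m jog '[0,0,0,3.285,0.905,-0.275,0,0,0,0,3.285,0.905,-0.275,0,0,0,0,3.285,0.905,-0.275,0,0,0,0,3.285,0.905,-0.275,0,0,0,0,3.285,0.905,-0.275,0,0,0,0,3.285,0.905,-0.275,0,0,0,0,3.285,0.905,-0.275,0]' | head -1
python3 -m jog '[0,0,0,3.285,0.905,-0.275,0,0,0,0,3.285,0.905,-0.275,0,0,0,0,3.285,0.905,-0.275,0,0,0,0,3.285,0.905,-0.275,0,0,0,0,3.285,0.905,-0.275,0,0,0,0,3.285,0.905,-0.275,0,0,0,0,3.285,0.905,-0.275,0,0,0,0,3.285,0.905,-0.275,0]' | head -1
python3 h.py -165 0 190 10
cat > next.py <<'E'
from plan2 import *
for psi,tilt in((-8,38),(-8,42),(0,42),(-15,42)):
    M=Gp(tilt,psi,False).as_matrix();Q=[qc]
    for bp in((-150,0,90),(-128,0,56),(-100,0,56),(-100,0,97),(-55,0,97)):
        o,l,e=seg(Q,(boxp(bp),M));Q+=o
        print(psi,tilt,bp,l[0],l[1].tolist(),l[2].tolist(),'e',round(e,4),'m',np.minimum(Q[-1]-lo,hi-Q[-1]).min().round(3),Q[-1].round(2))
E
python3 next.py
```

```text
clock: 10.0
clock: 10.7
clock: 11.4
clock: 12.2
t 12.2 tcp [ 0.455 -0.216  0.177] box [-169.5    3.4  176.8] P [-180.4    3.8  177.7] F [-0.3 -0.8 -0. ] q [ 0.04  0.55 -0.32  2.2   1.26  1.21  0.52] g 0.0
shift [-0.0035 -0.0128 -0.0053] turn [  21.38  -79.45 -154.86]
-8 38 (-150, 0, 90) 9 [0.0004, 0.0053, 0.0091] [-5.55, -4.06, 2.8] e 0.0003 m 0.024 [ 1.31  0.69 -0.89  2.38  2.81  0.26 -0.48]
-8 38 (-128, 0, 56) 2 [0.0018, 0.0016, 0.0202] [-0.01, -0.0, 0.01] e 0.0 m 0.06 [ 1.22  0.78 -0.83  2.34  2.81  0.34 -0.46]
-8 38 (-100, 0, 56) 1 [-0.0218, 0.0039, 0.0171] [-0.0, -0.0, 0.0] e 0.0 m 0.104 [ 1.15  0.78 -0.81  2.3   2.77  0.33 -0.47]
-8 38 (-100, 0, 97) 2 [-0.0126, 0.0, -0.0162] [0.0, -0.0, 0.0] e 0.0 m 0.046 [ 1.16  0.67 -0.83  2.3   2.73  0.24 -0.49]
-8 38 (-55, 0, 97) 2 [-0.0176, 0.0031, 0.0137] [-0.0, -0.0, 0.0] e 0.0 m 0.031 [ 1.03  0.67 -0.77  2.22  2.66  0.22 -0.49]
-8 42 (-150, 0, 90) 10 [0.0007, 0.0048, 0.0082] [-4.92, -4.02, 2.71] e 0.0032 m 0.0 [ 1.36  0.74 -0.9   2.4   3.02  0.33 -0.62]
-8 42 (-128, 0, 56) 2 [0.0043, 0.0026, 0.0198] [-0.08, 0.07, -0.0] e 0.0 m 0.034 [ 1
[... 949 characters left out ...]
6, 0.16, -0.0] e 0.0065 m 0.0 [ 1.21  0.78 -0.89  2.21  2.86  0.19 -0.44]
-15 42 (-150, 0, 90) 10 [0.0008, 0.005, 0.0081] [-4.68, -3.67, 3.32] e 0.0402 m 0.0 [ 1.22  0.68 -0.81  2.4   2.99  0.46 -0.78]
-15 42 (-128, 0, 56) 2 [0.0181, 0.0134, 0.0156] [-0.81, 1.08, -0.1] e 0.0044 m 0.0 [ 1.13  0.79 -0.76  2.4   2.97  0.54 -0.74]
-15 42 (-100, 0, 56) 1 [-0.0171, 0.0095, 0.017] [-0.18, 0.23, -0.03] e 0.0 m 0.04 [ 1.06  0.79 -0.74  2.36  2.92  0.53 -0.74]
-15 42 (-100, 0, 97) 2 [-0.0137, 0.0, -0.0152] [-0.0, -0.0, 0.0] e 0.0 m 0.032 [ 1.09  0.67 -0.78  2.37  2.88  0.43 -0.77]
-15 42 (-55, 0, 97) 2 [-0.0162, 0.0058, 0.0145] [-0.0, -0.0, 0.0] e 0.0 m 0.11 [ 0.97  0.68 -0.73  2.29  2.8   0.41 -0.75]
```

```bash
python3 -m jog '[0.0002,0.0027,0.0045,-2.78,-2.03,1.4,0,0.0002,0.0027,0.0045,-2.78,-2.03,1.4,0,0.0002,0.0027,0.0045,-2.78,-2.03,1.4,0,0.0002,0.0027,0.0045,-2.78,-2.03,1.4,0,0.0002,0.0027,0.0045,-2.78,-2.03,1.4,0,0.0002,0.0027,0.0045,-2.78,-2.03,1.4,0,0.0002,0.0027,0.0045,-2.78,-2.03,1.4,0,0.0002,0.0027,0.0045,-2.78,-2.03,1.4,0,0.0002,0.0027,0.0045,-2.78,-2.03,1.4,0]' | head -1
python3 -m jog '[0.0002,0.0027,0.0045,-2.78,-2.03,1.4,0,0.0002,0.0027,0.0045,-2.78,-2.03,1.4,0,0.0002,0.0027,0.0045,-2.78,-2.03,1.4,0,0.0002,0.0027,0.0045,-2.78,-2.03,1.4,0,0.0002,0.0027,0.0045,-2.78,-2.03,1.4,0,0.0002,0.0027,0.0045,-2.78,-2.03,1.4,0,0.0002,0.0027,0.0045,-2.78,-2.03,1.4,0,0.0002,0.0027,0.0045,-2.78,-2.03,1.4,0,0.0002,0.0027,0.0045,-2.78,-2.03,1.4,0]' | head -1
sed -i "s/apply(\[11,0,0\])/apply([-11,0,0])/; s/\[\[1,0,0\],\[0,-1,0\],\[0,0,-1\]\]/[[-1,0,0],[0,1,0],[0,0,-1]]/; s/'y',tilt/'y',-tilt/; s/G=B\*/G=R.from_euler('z',-8,degrees=True)*B*/" h.py
python3 h.py -130 0 52 42
```

```text
clock: 13.1
clock: 14.0
t 14.0 tcp [ 0.474 -0.212  0.087] box [-150.2    3.7   86.9] P [-141.6    2.4   93.6] F [-0.3  0.3 -0.3] q [ 1.36  0.73 -0.93  2.36  2.66  0.25 -0.29] g -0.0
shift [ 0.005  -0.0011  0.0401] turn [ 0.36 -4.42 -0.29]
```

```bash
python3 -m jog '[0.0013,-0.0007,0.01,0,-1.1,0,0,0.0013,-0.0007,0.01,0,-1.1,0,0,0.0013,-0.0007,0.01,0,-1.1,0,0,0.0013,-0.0007,0.01,0,-1.1,0,0,0,0,0,0,0,0,0]' | head -1
python3 h.py -100 0 56 42
python3 - <<'E'
from cell import ctrl
import cv2,numpy as np
a=ctrl.camera('side')['frame'][190:300,270:390,::-1];b=ctrl.camera('wrist')['frame'][:,:,::-1]
cv2.imwrite('pics/c2.png',np.hstack([cv2.resize(a,(400,367),interpolation=2),cv2.resize(b,(400,300))[0:300] if 0 else cv2.copyMakeBorder(cv2.resize(b,(400,300)),0,67,0,0,0)]))
E
```

```text
clock: 14.5
t 14.5 tcp [ 0.494 -0.212  0.051] box [-130.    -0.6   50.7] P [-121.9   -1.8   58. ] F [-0.1 -0.  -0.8] q [ 1.38  0.93 -0.95  2.35  2.77  0.41 -0.26] g -0.0
shift [-0.0256  0.0048  0.0158] turn [ 0.43 -0.22 -0.35]
```

View pics/c2.png

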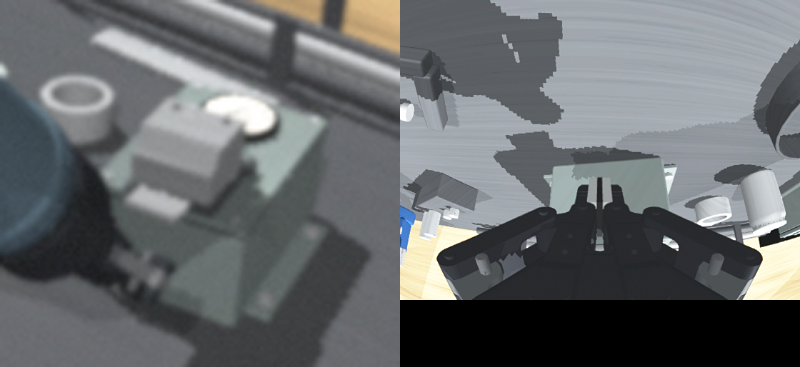

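The side crop shows the fingertip in front of and below the tab. I'll move it forward under the tab and start lifting.

```bash
python3 -m jog '[-0.0085,0.0016,0.0053,0,0,0,0,-0.0085,0.0016,0.0053,0,0,0,0,-0.0085,0.0016,0.0053,0,0,0,0,0,0,0,0,0,0,0]' | head -1; python3 h.py -100 0 56 42
python3 -m jog '[-0.0034,0,-0.0037,0,0,0,0,-0.0034,0,-0.0037,0,0,0,0,-0.0034,0,-0.0037,0,0,0,0,0,0,0,0,0,0,0]' | head -1; python3 h.py -100 0 97 42
python3 -m jog '[-0.0034,0,-0.0037,0,0,0,0,-0.0034,0,-0.0037,0,0,0,0,-0.0034,0,-0.0037,0,0,0,0,0,0,0,0,0,0,0]' | head -1; python3 h.py -100 0 97 42
```

```text
clock: 15.0
t 15.0 tcp [ 0.526 -0.206  0.06 ] box [-98.3  -1.4  60. ] P [-90.2  -2.6  67.3] F [-0.5 -0.2  0.3] q [ 1.31  0.92 -0.95  2.3   2.72  0.4  -0.27] g 0.0
shift [0.0041 0.0011 0.0017] turn [ 0.33  0.16 -0.29]
clock: 15.4
t 15.4 tcp [ 0.523 -0.207  0.074] box [-100.8   -1.7   74.3] P [-92.7  -2.9  81.7] F [-1.4 -0.4 -0. ] q [ 1.32  0.87 -0.96  2.31  2.7   0.37 -0.28] g 0.0
shift [-0.0156  0.002  -0.0165] turn [ 0.31  0.04 -0.42]
clock: 15.8
t 15.8 tcp [ 0.524 -0.207  0.09 ] box [-100.1   -1.8   89.5] P [-92.   -3.   96.9] F [-0.3  0.1 -1. ] q [ 1.33  0.83 -0.98  2.31  2.68  0.34 -0.29] g 0.0
shift [-0.0049  0.0019 -0.0056] turn [ 0.31  0.07 -0.39]
```

Run:
```python
from cell import ctrl
import cv2
a=ctrl.camera('side')['frame'][190:300,270:390,::-1]
cv2.imwrite('pics/c3.png',cv2.resize(a,(600,550),interpolation=2))
```

```text
(no output)
```

View pics/c3.png

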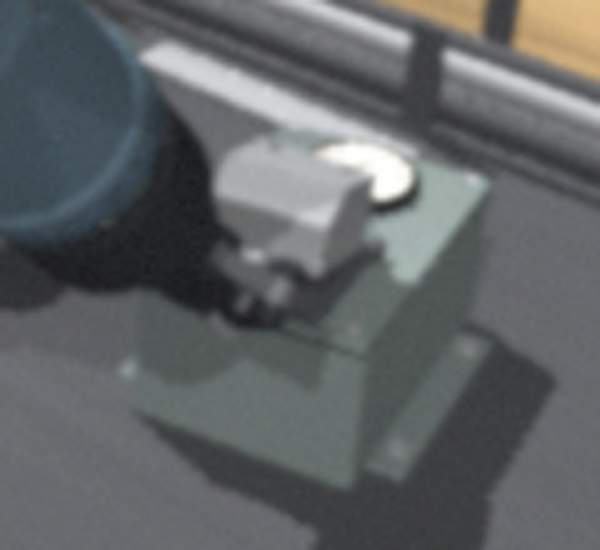

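The guard is up, resting on the finger. Next I'll raise a little more and move in to just short of the toggle.

```bash
python3 -m jog '[-0.0031,0.001,-0.0034,0,0,0,0,-0.0031,0.001,-0.0034,0,0,0,0,-0.0052,0.001,0.0047,0,0,0,0,-0.0052,0.001,0.0047,0,0,0,0,0,0,0,0,0,0,0,0,0,0,0,0,0,0]' | head -1; python3 h.py -80 0 98 42
```

```text
clock: 16.45
t 16.45 tcp [ 0.538 -0.202  0.098] box [-85.3   0.4  98. ] P [-77.3  -0.8 105.4] F [-0.1  0.1  0.1] q [ 1.29  0.8  -0.97  2.29  2.64  0.32 -0.3 ] g -0.0
shift [-0.0039  0.0003  0.0036] turn [ 0.36  0.05 -0.41]
```

```bash
python3 -m jog '[-0.0037,0.0007,0.0033,0,0,0,0,-0.0037,0.0007,0.0033,0,0,0,0,0,0,0,0,0,0,0]' | head -1; python3 h.py -54 0 98 42
python3 -m jog '[-0.003,0.0006,0.0026,0,0,0,0,-0.003,0.0006,0.0026,0,0,0,0,0,0,0,0,0,0,0]' | head -1; python3 h.py -54 0 98 42
python3 -m jog '[-0.003,0.0006,0.0026,0,0,0,0,-0.003,0.0006,0.0026,0,0,0,0,0,0,0,0,0,0,0]' | head -1; python3 h.py -54 0 98 42
python3 - <<'E'
from cell import ctrl
import cv2
a=ctrl.camera('side')['frame'][190:300,270:390,::-1]
cv2.imwrite('pics/c4.png',cv2.resize(a,(600,550),interpolation=2))
E
```

```text
clock: 16.75
t 16.75 tcp [ 0.548 -0.2    0.098] box [-74.9   0.2  98.4] P [-66.8  -1.  105.7] F [-0.9 -0.3 -0.9] q [ 1.26  0.8  -0.96  2.27  2.63  0.32 -0.3 ] g 0.0
shift [-0.0151  0.0027  0.0142] turn [ 0.35  0.08 -0.4 ]
clock: 17.05
t 17.05 tcp [ 0.556 -0.199  0.098] box [-67.4   0.4  98.3] P [-59.3  -0.8 105.6] F [-2.1 -0.6 -0.3] q [ 1.24  0.8  -0.95  2.26  2.62  0.32 -0.3 ] g -0.0
shift [-0.0097  0.0015  0.0091] turn [ 0.35  0.04 -0.42]
clock: 17.35
t 17.35 tcp [ 0.564 -0.197  0.099] box [-58.7   0.2  98.9] P [-50.6  -1.  106.3] F [ 0.3  0.1 -0.5] q [ 1.22  0.8  -0.94  2.25  2.61  0.32 -0.3 ] g -0.0
shift [-0.0028  0.0004  0.0038] turn [ 0.33  0.1  -0.4 ]
```

View pics/c4.png

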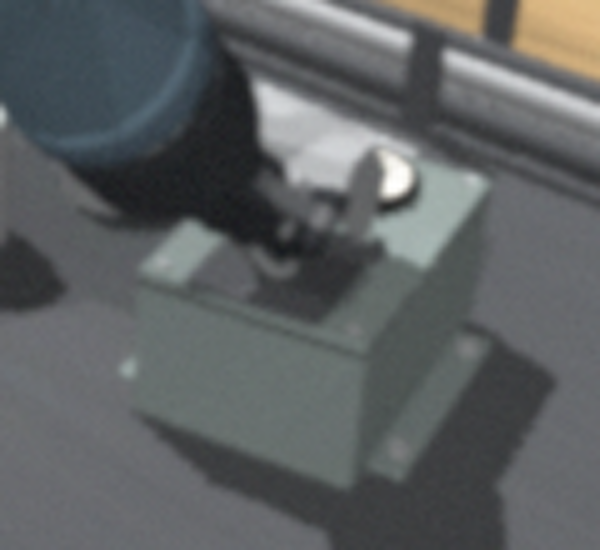

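The guard is well up, with its hood edge-on near (360,200). The force rose to about 2 N and then fell away, which suggests the toggle snapped over. I'll push a few millimetres more to make sure.

```bash
python3 -m jog '[-0.0022,0.0004,0.002,0,0,0,0,0,0,0,0,0,0,0]' | head -1; python3 h.py -54 0 98 42
python3 -m jog '[-0.0015,0.0003,0.0013,0,0,0,0,0,0,0,0,0,0,0]' | head -1; python3 h.py -54 0 98 42
```

```text
clock: 17.6
t 17.6 tcp [ 0.566 -0.197  0.099] box [-56.3   0.3  98.6] P [-48.2  -0.9 106. ] F [ 0.3 -0.2 -1.3] q [ 1.21  0.8  -0.94  2.24  2.6   0.32 -0.3 ] g 0.0
shift [-0.0013  0.      0.002 ] turn [ 0.34  0.06 -0.42]
clock: 17.8
t 17.8 tcp [ 0.568 -0.196  0.099] box [-54.5   0.4  98.5] P [-46.4  -0.8 105.9] F [0.3 0.7 0.1] q [ 1.21  0.8  -0.94  2.24  2.6   0.32 -0.3 ] g 0.0
shift [-0.     -0.0003  0.0007] turn [ 0.35  0.05 -0.42]
```

```bash
for i in 1; do python3 -m jog '[-0.0022,0.0004,0.002,0,0,0,0,0,0,0,0,0,0,0]' | head -1; python3 h.py -54 0 98 42; done
python3 -m jog '[-0.0015,0.0003,0.0013,0,0,0,0,0,0,0,0,0,0,0]' | head -1; python3 h.py -54 0 98 42
```

```text
clock: 18.0
t 18.0 tcp [ 0.57  -0.196  0.098] box [-52.9   0.3  97.7] P [-44.9  -0.9 105.1] F [-10.3   0.6   6.3] q [ 1.2   0.8  -0.93  2.23  2.59  0.32 -0.3 ] g -0.01
shift [ 0.0006 -0.0005 -0.0009] turn [ 0.31 -0.08 -0.48]
clock: 18.2
t 18.2 tcp [ 0.57  -0.196  0.097] box [-52.4   0.3  97.4] P [-44.3  -0.9 104.7] F [-21.7   1.5  15.8] q [ 1.2   0.8  -0.93  2.23  2.59  0.32 -0.3 ] g 0.0
shift [ 0.0007 -0.0006 -0.0015] turn [ 0.26 -0.17 -0.5 ]
```

The finger has met a firm stop, so the toggle is on. Now I'll draw the finger back level so the guard comes down on it.

```bash
python3 -m jog '[0.0037,-0.0007,-0.0033,0,0,0,0,0.0074,-0.0014,-0.0066,0,0,0,0,0.0074,-0.0014,-0.0066,0,0,0,0,0.0074,-0.0014,-0.0066,0,0,0,0,0.0074,-0.0014,-0.0066,0,0,0,0]' | head -1; python3 h.py -140 0 98 42
python3 -m jog '[0.0074,-0.0014,-0.0066,0,0,0,0,0.0074,-0.0014,-0.0066,0,0,0,0,0.0074,-0.0014,-0.0066,0,0,0,0,0.0074,-0.0014,-0.0066,0,0,0,0,0.0074,-0.0014,-0.0066,0,0,0,0,0,0,0,0,0,0,0,0,0,0,0,0,0,0]' | head -1; python3 h.py -140 0 98 42
python3 - <<'E'
from cell import ctrl
import cv2
a=ctrl.camera('side')['frame'][190:300,270:390,::-1]
cv2.imwrite('pics/c5.png',cv2.resize(a,(600,550),interpolation=2))
E
```

```text
clock: 18.7
t 18.7 tcp [ 0.528 -0.204  0.098] box [-95.7   0.3  98.1] P [-87.6  -0.9 105.5] F [-0.4  0.1 -1.3] q [ 1.32  0.8  -0.98  2.3   2.66  0.32 -0.3 ] g -0.0
shift [ 0.0326 -0.0066 -0.0293] turn [ 0.34  0.04 -0.45]
clock: 19.4
t 19.4 tcp [ 0.48  -0.214  0.098] box [-144.9    0.2   98. ] P [-136.8   -1.1  105.3] F [ 0.  -0.7 -0.8] q [ 1.46  0.8  -1.02  2.38  2.72  0.31 -0.28] g 0.0
shift [-0.0036  0.0005  0.0032] turn [ 0.32  0.05 -0.46]
```

View pics/c5.png

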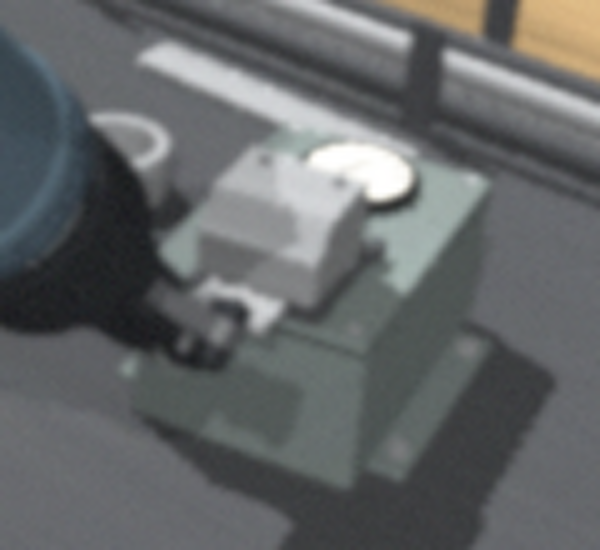

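The guard is shut with its tab back level, and the fingertip is about 30 mm clear of it. I'll let it settle and hand in.

```bash
python3 -m jog '[0,0,0,0,0,0,0,0,0,0,0,0,0,0,0,0,0,0,0,0,0,0,0,0,0,0,0,0,0,0,0,0,0,0,0]' | sed -n '1p;4p'; python3 -c "
from cell import ctrl
print(ctrl.hand_in())"
```

```text
clock: 19.95
wrist_force: [-0.6, -0.6, 0.1]
the job is handed in; nothing more can be done
None
```

The ring roller's toggle is pushed over to on and its guard has dropped shut; I handed the job in at about 20 s, and the hand-in returned no verdict. The guard looks shut in the last picture. The toggle is hidden under it, so "on" rests on the force readings: about 2 N and a snap, then a firm stop at 27 N in all (limit 35 N).

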